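# Straightedge against the boat bed, index plunger held out

### The job

The boat bed is about to be re-indexed: lay the steel straightedge flat on the bench, flush against the bed's bare long side (the one away from the two brackets, on the robot's right) and roughly midway along it, and let go of it. Then take the round knob of the index plunger (not the T-bar clamp), pull it fully up so that its pin is clear of the seat hole, and finish while still holding it there, with the straightedge still flush. Leave the other things on the bench where they are.

Things in the scene. Friction and masses are not known exactly. Their poses are not given: they have to be found in the camera images.
- bed: boat bed: fixed white block 200 (x) x 160 (y) x 35 mm high, origin centre of underside, z up. Boat tray in its middle rises to 47 mm. Two alloy brackets stand on it, one near each end (73 mm either way along x, 40 mm to +y). Its bare long side, farther from the brackets, is the upright face at its y = -80 mm (robot's right), along x.
- straightedge: loose steel straightedge: flat foot 180 (x) x 36 (y) x 8 mm, both long edges straight, with an upright alloy handle in the middle, 36 (x) x 14 (y) mm, reaching 50 mm above the bench; origin centre of underside, z up; 0.2 to 0.4 kg. Gripped across its 36 mm (fingers along x), no finger comes between it and the bed.
- index: alloy C bracket of the index plunger, 44 x 45 mm, fixed on the bed's top (35 mm above the bench) at its near or far end. Origin on the bed's top on the plunger's axis; axes as the bed's. Top arm to 45 mm above origin, then a steel barrel 20 mm across to 60 mm, then the round knob. The pin shows in the gap under the arm and enters a 12 mm deep seat hole.
- knob (a point): centre of the plunger's round black knob, an upright cylinder 24 mm across, 26 mm tall (13 mm above and below this point); seated it is 114 mm above the bench, its underside 6 mm above the barrel. Rises with the plunger.
- plunger (a joint): lift of the sprung plunger in m: 0 = pin seated, 0.016 = fully back at its stop, straight up. The pin leaves its hole at 0.012. The spring pulls down with about 5 N seated, 12 N fully back, and returns it home when let go.
- clamp: look-alike alloy C bracket at the other end of the bed, with a fixed screw and 50 mm steel T-bar (to 88 mm above its origin) instead of a round knob; origin on the bed's top under the screw. Does not move, not to be used.
- vial: small capped glass vial, 28 mm across, 45 mm tall, standing on the bench between straightedge and bed; origin at the centre of its underside; bystander, to be left alone
- beaker: open glass beaker, 50 mm across, 60 mm tall; origin at the centre of its underside; bystander, to be left alone
- boat: white ceramic combustion boat, 60 x 22 x 14 mm; origin at the centre of its underside; bystander, to be left alone
- spatula: lab spatula with black handle, 180 mm long, lying on the bench along its x axis; origin at the centre of its underside; bystander, to be left alone
- mouse: black computer mouse, 100 x 60 x 34 mm; origin at the centre of its underside; bystander, to be left alone
- bottle: amber reagent bottle, 68 mm across, 150 mm tall; origin at the centre of its underside; bystander, to be left alone
- jar: white plastic jar with black lid, 60 mm across, 75 mm tall; origin at the centre of its underside; bystander, to be left alone
Mind the look-alikes: they are no part of the job. Leave any orange or red look-alike of the straightedge alone.

How it is judged:
On the way, in this order (a step that is already met when the one before it is completed fails the run):
1. the straightedge lies flush against the bed's bare long side, let go, with the plunger still seated (y of straightedge in the frame of bed between -0.1005 and -0.095 m and x of straightedge in the frame of bed between -0.05 and 0.05 m and angle between the x axis of straightedge and the x axis of bed, either way round below 0.03 rad and angle between straightedge's own z axis and vertical below 0.05 rad and height (world z) of straightedge below 0.004 m and linear speed of straightedge below 0.02 m/s and contact force between each of the arm, the fingers and straightedge below 0.2 N and value of joint plunger below 0.003 m), for 0.2 s.
2. the plunger is pulled fully up by the fingers (value of joint plunger above 0.0135 m and contact force between the fingers and index above 4 N), for 0.2 s.
At the end, for the whole second after the job is handed in: The fingers hold the plunger at least 13.5 mm up (of 16) with more than 4 N of contact; the straightedge lies flat on the bench, untouched by the robot, along the bed's bare side: gap under 2.5 mm, within 0.03 rad of parallel, its middle within 50 mm of the side's middle, at rest (all of step 2 and y of straightedge in the frame of bed between -0.1005 and -0.095 m and x of straightedge in the frame of bed between -0.05 and 0.05 m and angle between the x axis of straightedge and the x axis of bed, either way round below 0.03 rad and angle between straightedge's own z axis and vertical below 0.05 rad and height (world z) of straightedge below 0.004 m and linear speed of straightedge below 0.02 m/s and contact force between each of the arm, the fingers and straightedge below 0.2 N); the arm keeps its last pose, push and grip.
It fails at once if a bystander is pushed more than 25 mm away or knocked over (distance of any of vial, beaker, boat, spatula, mouse, bottle, jar from where it was at the start of the episode above 0.025 m or angle between any of vial, beaker, bottle, jar's own z axis and vertical above 0.5 rad).
It also fails if it takes over 54 s, if anything falls off the work surface, if the arm or the gripper's body presses on something with over 40 N, if the wrist force passes 120 N, or if a joint passes its speed limit or range.

### The arm

A 7-joint arm with a two-finger parallel gripper is mounted at the origin on the work surface. World frame = base frame: x ahead of the robot, y to its left, z up, the work surface at z = 0. Lengths are in m, angles in rad, forces in N, time in s.
With the tool pointing down it reaches from about 0.425 to 0.925 m from the base axis. Payload 6.8 kg.
Tool frame: the origin (TCP) lies at the very end of the fingers, on their centre line; the grasp point (between the pads) lies 19 mm behind it; z points along the fingers, y is the line along which they close (so a half turn about z gives the same grasp; the last joint's range is limited). The gripper opens to 85 mm and grips with 20 to 120 N. Pads are 22 mm wide; open, the fingers measure 114 mm over their backs; the gripper's body (76 mm by 85 mm) begins 54 mm behind the grasp point. The pads swing forward as they close: fully open they stand 13 mm farther back than shut.
Start: joints at [-1.209, 0.477, 0.022, 1.555, -0.011, 1.109, -0.083], TCP at [0.306, 0.602, 0.231] pointing down, gripper open.
Joint ranges: [-2.96, 2.96], [-0.34, 2.1], [-1.41, 1.46], [0.24, 2.44], [-1.37, 4.51], [0.17, 1.92], [-2.96, 2.96]. Speed limits (rad/s): [2.39, 2.39, 3.14, 3.14, 3.14, 3.14, 3.14].

### API

Orientations are given as a unit quaternion [w, x, y, z].
In Python, from station import telemetry, viewer, job, search_frame, cut_out gives the robot as it stands. The module is installed in compiled form; this text tells all that it offers.
- The arm moves only by the shell command python3 -m crank 'ROWS' [FORCE]. ROWS is JSON, a list of rows, each an object with "delta_rot": the turn, a rotation vector about the tool's x, y, z in degrees, a list of three; "xyz": the shift along the tool's x, y, z in m, a list of three; "fingers": the gripper command: -1 is fully open, 1 is shut, values between are in proportion. In form: [{"delta_rot": [ax, ay, az], "xyz": [dx, dy, dz], "fingers": fingers}, ...]. A call has 1 to 10 rows; each row is the pose to reach, as a shift and turn from the pose commanded when the call began, along the tool's axes at that moment; what a row does not reach only later rows make up. A row lasts 1/10 s, in which the tool goes at most 50 mm and 8.59 degrees, less where a joint would pass 70% of its speed; a pose out of reach is approached as far as the arm can. A call with a gripper value outside its range is refused whole. The fingers move at their own pace and stop on an object; FORCE is the grip in N (left out, the last holds). Time passes only in rows, so rows that repeat a pose let the fingers close. It gives the time, the measured TCP pose, the force, the opening and the grip force at its end, in the units of the state.
- telemetry.get_obs(): the state, without advancing time (a new reading comes with each control period).
- viewer.read_camera(name): name is "scene" or "top" or "wrist"; returns a dict with "img" (420x560x3 uint8, red, green, blue), "fx", "fy", "cx", "cy" (pixels), "origin" and "rotation" of the camera in the world. Camera axes: x right, y up, looking along -z (the intrinsics and any distortion apply to the point x, -y, -z); pixel columns grow to the right and rows downward; lengths in m; the calibration is good to about 2 mm. A picture is of the moment at which its call begins. There is no depth.
- job.hand_in(): hands the job in; it is judged then, once.
Trained networks look in the newest picture that a camera, given by its name, has taken for a name from the list of things; names that differ only in an ending like _2 or _b are one class to them, and where a whole thing is asked for, a point or a joint stands for the part that bears it (a point fixed in the world has none). Each returns a list of dicts, best first, with "score" (0 to 1); they miss things now and then, are a little off and sometimes report something else, mostly with a low value. They report only what shows in the picture. A call takes as long as a camera call. They do not tell look-alikes from the thing itself.
- search_frame(camera, thing): "pixel" ([column, row] in pixels, amid what is visible of it).
- cut_out(camera, thing): "pixels" (420x560 bool, what is visible of it) and "pixel" ([column, row] in pixels, amid what is visible of it).
The state is a dict: "t": time; "q": joint angles; "joint_vel": joint speeds; "joint_torque": joint torques, N m; "eef_pos": TCP position; "tool_rot": TCP orientation; "contact_force": force on the tool from outside, world axes, zero at the start; "torque": the same for the moment, N m; "gripper_width": opening from 0.0 (shut) to 1.0 (fully open); "grasp_force": force on a finger pad.
Only numpy, scipy, OpenCV 4.12 (cv2) and the standard library are available. Lean on these libraries where they do the work, as an engineer would, in place of code of your own. Each camera call takes 0.05 s, during which the arm holds its last target. There are 200 camera calls.

## Working session

There is one attempt and no reset: what is moved stays moved. The work goes in short steps, Python scripts to look and compute and a shell command to move; the robot and the scene stay as the last step left them, time stands still between calls to the robot, and variables do not carry over. Pictures are saved under pics/ and viewed, at most 10 in all, crops included, and the job is handed in when it is done.

```bash
mkdir -p pics; cat > h.py <<'E'
import numpy as np, cv2
from station import telemetry, viewer, job, search_frame, cut_out
def ray(c,p):
    d=np.array([(p[0]-c['cx'])/c['fx'],-(p[1]-c['cy'])/c['fy'],-1.0])
    return np.array(c['origin']),np.array(c['rotation']).reshape(3,3)@d
def at(c,p,z):
    o,d=ray(c,p); return o+d*(z-o[2])/d[2]
def proj(c,P):
    v=np.array(c['rotation']).reshape(3,3).T@(np.array(P)-np.array(c['origin']))
    return [c['cx']+c['fx']*v[0]/-v[2], c['cy']-c['fy']*v[1]/-v[2]]
def save(img,n): cv2.imwrite('pics/'+n,img[:,:,::-1])
E
python3 - <<'E'
from h import *
for n in ['top','scene']:
    c=viewer.read_camera(n); save(c['img'],n+'0.png')
    print(n,{k:np.round(v,3).tolist() if not isinstance(v,(int,float)) else v for k,v in c.items() if k!='img'})
    for t in ['bed','straightedge','index','knob','clamp','vial','beaker','bottle','jar','mouse','spatula','boat']:
        print(t,[(np.round(r['pixel']).tolist(),round(r['score'],2)) for r in search_frame(n,t)[:4]])
print(telemetry.get_obs())
E
```

```text
top {'fx': 408.00171000284666, 'fy': 408.00171000284666, 'cx': 271.87011561169635, 'cy': 210.16730272669793, 'origin': [0.325, 0.032, 1.13], 'rotation': [-0.694, -0.067, 0.065, 0.713]}
bed [([228.0, 208.0], 0.95)]
straightedge [([386.0, 282.0], 0.76), ([198.0, 310.0], 0.67)]
index [([210.0, 234.0], 0.78)]
knob [([204.0, 232.0], 0.59)]
clamp [([201.0, 178.0], 0.89)]
vial [([226.0, 205.0], 0.63), ([310.0, 210.0], 0.4)]
beaker [([319.0, 250.0], 0.84), ([344.0, 208.0], 0.34)]
bottle [([359.0, 129.0], 0.72)]
jar []
mouse [([118.0, 290.0], 0.82)]
spatula [([422.0, 202.0], 0.71)]
boat [([305.0, 160.0], 0.58)]
scene {'fx': 522.073141243632, 'fy': 522.073141243632, 'cx': 285.1036134340792, 'cy': 212.96265435950218, 'origin': [1.065, -0.739, 1.071], 'rotation': [0.885, 0.356, 0.113, 0.277]}
bed [([319.0, 209.0], 0.84)]
straightedge [([148.0, 277.0], 0.88), ([240.0, 289.0], 0.87), ([257.0, 159.0], 0.65)]
index [([303.0, 175.0], 0.56), ([303.0, 333.0], 0.53)]
knob [([304.0, 164.0], 0.42)]
clamp [([351.0, 193.0], 0.68)]
vial [([269.0, 258.0], 0.58), ([350.0, 197.0], 0.21)]
beaker [([228.0, 238.0]
[... 183 characters left out ...]
ray([-1.2090845 ,  0.47700644,  0.02239657,  1.55538759, -0.01147647,
        1.10934007, -0.08311462]), 'joint_vel': array([-0.00087386, -0.00052105, -0.00043955,  0.00101183,  0.00081709,
       -0.00137459, -0.00048454]), 'joint_torque': array([-6.88114415e-04, -5.96328127e+01,  1.60552852e+00, -2.81541431e+01,
        1.23394511e-02,  1.42371624e-03, -6.24514200e-06]), 'eef_pos': array([0.30558825, 0.60187585, 0.23130877]), 'tool_rot': array([ 2.04166376e-06,  2.32762220e-01,  9.72533675e-01, -6.82362228e-06]), 'contact_force': array([-0.11597935, -0.18555263, -0.22108923]), 'torque': array([ 0.02997438, -0.0515911 ,  0.00044112]), 'grasp_force': 0.0, 'gripper_width': 0.9977037713511818}
```

```bash
sed -i "s/np.array(c\['rotation'\]).reshape(3,3)/Rm(c)/" h.py; cat >> h.py <<'E'
from scipy.spatial.transform import Rotation as Rn
def Rm(c):
    q=np.array(c['rotation'])
    return q if q.size==9 else Rn.from_quat(np.r_[q[1:],q[0]]).as_matrix()
E
python3 - <<'E'
from h import *
for n in ['top','scene']:
    c=viewer.read_camera(n)
    if n=='top':
        for nm,p,z in [('bed',[228,208],.035),('se1',[386,282],.01),('se2',[198,310],.01),('knob',[204,232],.127),('vial',[310,210],.04)]: print(nm,at(c,p,z).round(3))
    else:
        for nm,p,z in [('bed',[319,209],.035),('se1',[148,277],.01),('se2',[240,289],.01),('se3',[257,159],.01),('knob',[304,164],.114),('vial',[269,258],.03)]: print(nm,at(c,p,z).round(3))
E
```

```text
bed [0.541 0.152 0.035]
se1 [ 0.331 -0.271  0.01 ]
se2 [0.271 0.236 0.01 ]
knob [0.464 0.202 0.127]
vial [ 0.529 -0.072  0.04 ]
bed [0.563 0.142 0.035]
se1 [ 0.324 -0.285  0.01 ]
se2 [ 0.538 -0.182  0.01 ]
se3 [0.275 0.238 0.01 ]
knob [0.473 0.2   0.114]
vial [ 0.549 -0.074  0.03 ]
```

View pics/top0.png

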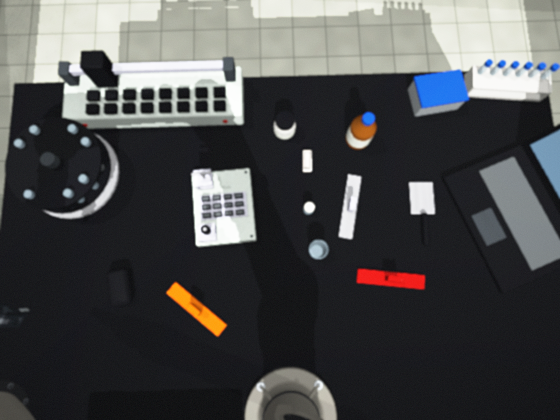

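View pics/scene0.png

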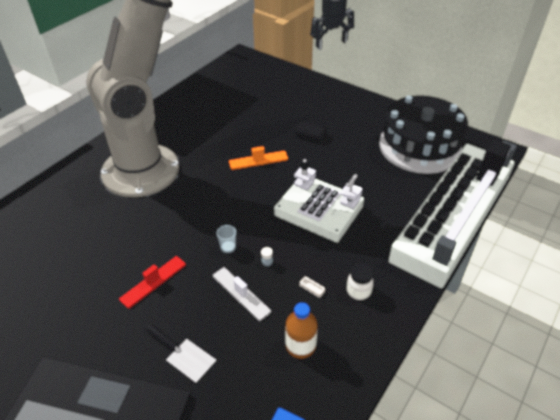

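```bash
cat >> h.py <<'E'
def tool():
    o=telemetry.get_obs(); q=o['tool_rot']; return np.array(o['eef_pos']),Rn.from_quat(np.r_[q[1:],q[0]]).as_matrix(),o
def plan(target,yaw=None):
    "print shift in tool axes to target, and turn about tool z so that tool y (closing axis) has world angle yaw mod pi"
    p,R,o=tool(); print('t',o['t'],'tcp',p.round(4),'shift',(R.T@(np.array(target)-p)).round(4))
    if yaw is not None:
        a=np.arctan2(R[1,1],R[0,1]); d=(yaw-a+np.pi/2)%np.pi-np.pi/2
        print('turn tool z deg',np.degrees(-d).round(2),'tilt',np.degrees(np.arccos(-R[2,2])).round(2))
def rect(c,m,z):
    k=cv2.findContours(m.astype(np.uint8),0,2)[0]; k=max(k,key=cv2.contourArea)[:,0,:]
    W=np.array([at(c,p,z)[:2] for p in k.astype(float)],np.float32)
    r=cv2.minAreaRect(W*1000); b=cv2.boxPoints(r)
    e=[b[1]-b[0],b[2]-b[1]]; e=max(e,key=np.linalg.norm); 
    return np.round(np.array(r[0])/1000,4),np.round(r[1],1),np.round(np.degrees(np.arctan(e[1]/e[0])),2)
E
python3 - <<'E'
from h import *
for n in ['top','scene']:
    c=viewer.read_camera(n)
    for r in cut_out(n,'straightedge'):print(n,np.round(r['pixel']),r['score'],*rect(c,r['pixels'],.008))
    for r in cut_out(n,'bed')[:1]:print(n,'bed',*rect(c,r['pixels'],.035))
    for t,z in (('vial',.02),('beaker',.03)):
        print(n,t,[at(c,r['pixel'],z).round(3) for r in search_frame(n,t)])
    if n=='top': 
        g=c['img']; A=cv2.resize(g[160:255,180:275],(400,400),interpolation=2); B=cv2.resize(g[165:260,290:385],(400,400),interpolation=2)
        save(np.hstack([A,B]),'crop1.png')
plan([.5,-.17,.25],0)
E
```

```text
top [196. 310.] 0.82 [0.2739 0.2433] [178.7  38.2] 50.71
top [349. 210.] 0.56 [ 0.542  -0.1838] [ 41.3 178.2] -10.26
top bed [ 0.5339 -0.067 ] [27.4 30.8] -2.33
top vial [array([ 0.534, -0.068,  0.02 ])]
top beaker [array([ 0.412, -0.093,  0.03 ])]
scene [149. 280.] 0.89 [ 0.3318 -0.2828] [180.6  63.2] 83.52
scene [239. 292.] 0.84 [ 0.5462 -0.1825] [ 44.8 180.4] -13.26
scene [260. 158.] 0.64 [0.2644 0.2538] [182.1  84.7] 48.41
scene bed [0.5562 0.1538] [216.  193.9] 1.07
scene vial [array([ 0.535, -0.064,  0.02 ])]
scene beaker [array([ 0.419, -0.084,  0.03 ])]
t 1.9 tcp [0.3056 0.6019 0.2313] shift [-0.5228 -0.6003 -0.0187]
turn tool z deg 63.09 tilt 0.0
```

View pics/crop1.png

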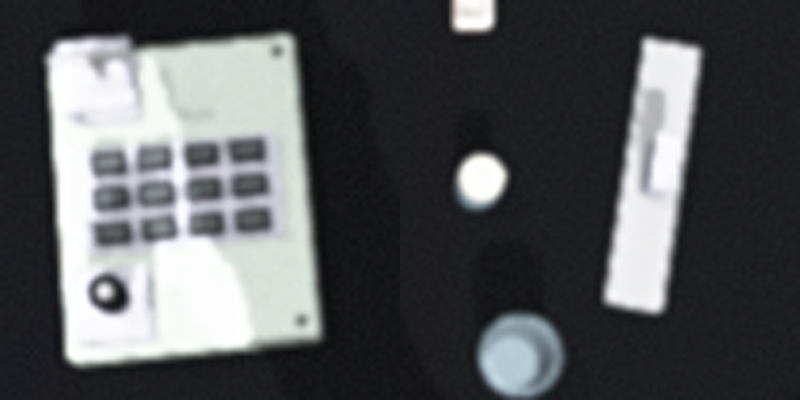

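Left crop: the bed, with the round black knob at the near end, about (205,231) in the full picture, and the T-bar clamp at the far end, (203,180). Right crop: the silver straightedge at (349,208), with the vial cap and beaker to its left. There are three straightedge candidates: orange (198,310), red (390,280) and silver (349,208). Silver is the steel one, and the task rules out the orange and red ones.

```bash
R='{"delta_rot":[0,0,73],"xyz":[-0.52,-0.60,-0.02],"fingers":-1}'; python3 -m crank '[{"delta_rot":[0,0,8],"xyz":[-0.03,-0.035,-0.02],"fingers":-1},{"delta_rot":[0,0,16],"xyz":[-0.06,-0.07,-0.02],"fingers":-1},{"delta_rot":[0,0,24],"xyz":[-0.09,-0.105,-0.02],"fingers":-1},{"delta_rot":[0,0,32],"xyz":[-0.12,-0.14,-0.02],"fingers":-1},{"delta_rot":[0,0,40],"xyz":[-0.15,-0.175,-0.02],"fingers":-1},{"delta_rot":[0,0,48],"xyz":[-0.18,-0.21,-0.02],"fingers":-1},{"delta_rot":[0,0,56],"xyz":[-0.21,-0.245,-0.02],"fingers":-1},{"delta_rot":[0,0,64],"xyz":[-0.24,-0.28,-0.02],"fingers":-1},{"delta_rot":[0,0,73],"xyz":[-0.28,-0.32,-0.02],"fingers":-1},{"delta_rot":[0,0,73],"xyz":[-0.28,-0.32,-0.02],"fingers":-1}]'
python3 -c "
from h import *
plan([.49,-.176,.25],np.radians(-10.3)); print(tool()[2]['q'].round(2))
c=viewer.read_camera('wrist'); save(c['img'],'w0.png'); p,R,o=tool(); print(c['fx'],R.T@(np.array(c['origin'])-p), np.array(c['origin']))
for r in cut_out('wrist','bed'): print(r['score'],rect(c,r['pixels'],.035))
for t,z in (('knob',.127),('index',.1),('clamp',.12)): print(t,[(at(c,r['pixel'],z).round(3),r['score'],np.round(r['pixel'])) for r in search_frame('wrist',t)])
"
```

```text
t: 2.9
eef_pos: [0.4118, 0.1839, 0.2517]
tool_rot: [0.0, 0.77, 0.639, 0.0]
contact_force: [0.2, 0.5, 0.2]
gripper_width: 0.996
grasp_force: 0.0
t 2.9 tcp [0.4118 0.1839 0.2517] shift [-0.3393  0.1432  0.0019]
turn tool z deg -0.32 tilt 0.04
[-0.93  0.07  0.4   2.06 -0.03  1.01 -0.7 ]
289.4320546947268 [ 0.06680592  0.00031195 -0.14218368] [0.42371083 0.25150194 0.39389667]
0.57 (array([0.5461, 0.168 ]), array([201.2, 161.1]), np.float32(4.38))
knob [(array([0.47 , 0.203, 0.127]), 0.82, array([336., 170.])), (array([0.421, 0.03 , 0.127]), 0.55, array([312., 334.]))]
index [(array([0.47, 0.21, 0.1 ]), 0.58, array([329., 160.]))]
clamp [(array([0.59 , 0.222, 0.12 ]), 0.66, array([462., 124.]))]
```

View pics/w0.png

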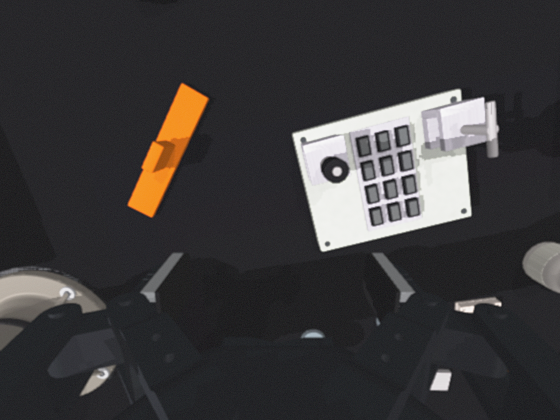

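Wrist view: the bed outline has corners (295,133), (460,90), (470,213) and (322,250). The fit gives centre (0.546,0.168), yaw 4.4° and size 201 x 161, which agrees with the known size. The knob at (336,170) gives (0.470,0.203), as the geometry predicts.

```bash
python3 -m crank '[{"delta_rot":[0,0,0],"xyz":[-0.04,0.021,0],"fingers":-1},{"delta_rot":[0,0,0],"xyz":[-0.08,0.042,0],"fingers":-1},{"delta_rot":[0,0,0],"xyz":[-0.12,0.063,0],"fingers":-1},{"delta_rot":[0,0,0],"xyz":[-0.16,0.084,0],"fingers":-1},{"delta_rot":[0,0,0],"xyz":[-0.20,0.106,0],"fingers":-1},{"delta_rot":[0,0,0],"xyz":[-0.24,0.127,0],"fingers":-1},{"delta_rot":[0,0,0],"xyz":[-0.28,0.148,0],"fingers":-1},{"delta_rot":[0,0,0],"xyz":[-0.32,0.17,0],"fingers":-1},{"delta_rot":[0,0,0],"xyz":[-0.36,0.19,0],"fingers":-1},{"delta_rot":[0,0,0],"xyz":[-0.40,0.21,0],"fingers":-1}]'
python3 - <<'E'
from h import *
c=viewer.read_camera('wrist'); save(c['img'],'w1.png')
for r in cut_out('wrist','straightedge'):
    print(r['score'],np.round(r['pixel']),*rect(c,r['pixels'],.008))
for r in cut_out('wrist','bed'): print('bed',r['score'],*rect(c,r['pixels'],.035))
print('vial',[at(c,r['pixel'],.04).round(3) for r in search_frame('wrist','vial')])
plan([.54,-.18,.12],np.radians(-10.3)); print(tool()[2]['q'].round(2))
E
```

```text
t: 4.15
eef_pos: [0.5501, -0.2398, 0.2507]
tool_rot: [-0.0, 0.764, 0.645, 0.0]
contact_force: [0.8, 0.3, 0.8]
gripper_width: 0.997
grasp_force: 0.0
0.88 [267. 138.] [ 0.5424 -0.185 ] [ 37.1 180.6] -11.85
0.69 [135. 222.] [ 0.334  -0.2784] [172.5  54.3] 82.77
vial [array([ 0.534, -0.07 ,  0.04 ])]
t 4.35 tcp [ 0.549  -0.2399  0.2505] shift [ 0.0575 -0.019   0.1305]
turn tool z deg 0.43 tilt 0.07
[-0.21  0.39  0.69  1.76 -0.28  1.09  0.4 ]
```

View pics/w1.png

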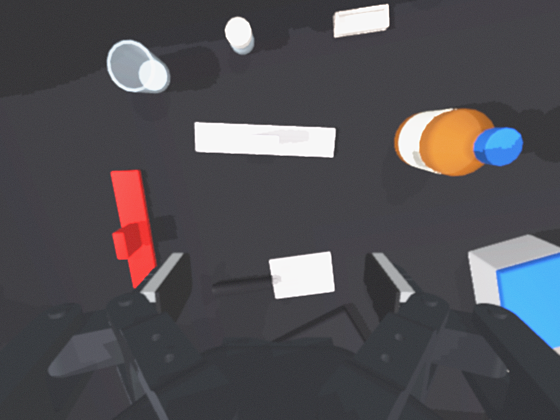

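Wrist view: the silver straightedge lies at (267,138), between the red look-alike (133,230) and the bottle (450,145). Its fit measures 180.6 x 37.1 mm, matching the true size. Descending on the handle.

```bash
python3 -m crank '[{"delta_rot":[0,0,1],"xyz":[0.027,-0.008,0.02],"fingers":-1},{"delta_rot":[0,0,2],"xyz":[0.053,-0.016,0.05],"fingers":-1},{"delta_rot":[0,0,2],"xyz":[0.053,-0.016,0.09],"fingers":-1},{"delta_rot":[0,0,2],"xyz":[0.053,-0.016,0.13],"fingers":-1},{"delta_rot":[0,0,2],"xyz":[0.053,-0.016,0.16],"fingers":-0.6},{"delta_rot":[0,0,2],"xyz":[0.053,-0.016,0.185],"fingers":-0.6},{"delta_rot":[0,0,2],"xyz":[0.053,-0.016,0.205],"fingers":-0.6},{"delta_rot":[0,0,2],"xyz":[0.053,-0.016,0.22],"fingers":-0.6},{"delta_rot":[0,0,2],"xyz":[0.053,-0.016,0.232],"fingers":-0.6},{"delta_rot":[0,0,2],"xyz":[0.053,-0.016,0.232],"fingers":-0.6}]' 40
python3 -m crank '[{"delta_rot":[0,0,0],"xyz":[0,0,0],"fingers":0},{"delta_rot":[0,0,0],"xyz":[0,0,0],"fingers":1},{"delta_rot":[0,0,0],"xyz":[0,0,0],"fingers":1},{"delta_rot":[0,0,0],"xyz":[0,0,0],"fingers":1},{"delta_rot":[0,0,0],"xyz":[0,0,0],"fingers":1},{"delta_rot":[0,0,0],"xyz":[0,0,0],"fingers":1}]' 50
python3 -c "
from h import *
plan([.5545,.0603,.13],np.radians(4.4))"
```

```text
t: 5.35
eef_pos: [0.5412, -0.1839, 0.0181]
tool_rot: [-0.001, 0.776, 0.631, -0.0]
contact_force: [-0.0, 0.9, 0.5]
gripper_width: 0.799
grasp_force: 0.0
t: 5.95
eef_pos: [0.5427, -0.1857, 0.0204]
tool_rot: [0.001, 0.777, 0.63, 0.001]
contact_force: [0.5, 0.2, 6.7]
gripper_width: 0.414
grasp_force: 51.4
t 5.95 tcp [ 0.5427 -0.1857  0.0204] shift [ 0.2432 -0.039  -0.1096]
turn tool z deg -16.33 tilt 0.12
```

```bash
python3 -m crank '[{"delta_rot":[0,0,0],"xyz":[0,0,-0.03],"fingers":1},{"delta_rot":[0,0,0],"xyz":[0,0,-0.065],"fingers":1},{"delta_rot":[0,0,0],"xyz":[0,0,-0.10],"fingers":1},{"delta_rot":[0,0,-4],"xyz":[0.03,-0.005,-0.105],"fingers":1},{"delta_rot":[0,0,-8],"xyz":[0.07,-0.011,-0.105],"fingers":1},{"delta_rot":[0,0,-12],"xyz":[0.11,-0.018,-0.105],"fingers":1},{"delta_rot":[0,0,-16.3],"xyz":[0.15,-0.024,-0.105],"fingers":1},{"delta_rot":[0,0,-16.3],"xyz":[0.19,-0.03,-0.105],"fingers":1},{"delta_rot":[0,0,-16.3],"xyz":[0.225,-0.036,-0.105],"fingers":1},{"delta_rot":[0,0,-16.3],"xyz":[0.243,-0.039,-0.105],"fingers":1}]'
python3 - <<'E'
from h import *
c=viewer.read_camera('wrist'); save(c['img'],'w2.png')
for r in cut_out('wrist','bed'): print('bed',r['score'],*rect(c,r['pixels'],.035))
print('knob',[at(c,r['pixel'],.127).round(3) for r in search_frame('wrist','knob')])
plan([.5543,.0603,.021],np.radians(4.4))
E
```

```text
t: 6.95
eef_pos: [0.5529, 0.0648, 0.1238]
tool_rot: [-0.001, 0.678, 0.735, 0.0]
contact_force: [0.4, -0.3, -3.6]
gripper_width: 0.41
grasp_force: 51.9
bed 0.7 [0.548  0.1527] [198.2 130.9] 4.18
knob []
t 7.1 tcp [0.553  0.0621 0.1238] shift [-0.0019  0.0013  0.1028]
turn tool z deg 0.18 tilt 0.07
```

View pics/w2.png

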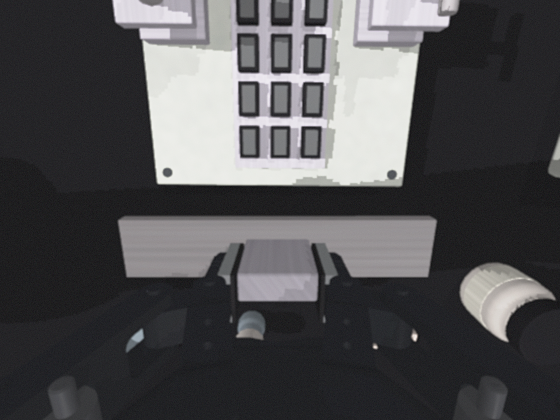

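The straightedge is held level and parallel to the bed: its edge is at row 217 and the bed edge at rows 184–187. The vial (250,325) and jar (500,300) are on the near side, so I check their clearance.

```bash
python3 - <<'E'
from h import *
c=viewer.read_camera('wrist')
a,b=at(c,[154,184.5],.035),at(c,[404,187],.035); print(a,b,'len',np.linalg.norm(a-b),'yaw',np.degrees(np.arctan2(*(b-a)[[1,0]])),'mid',(a+b)/2)
for z in (.112,): 
  a,b=at(c,[120,217],z),at(c,[436,217],z); print('se',a,b,np.linalg.norm(a-b),np.degrees(np.arctan2(*(b-a)[[1,0]])))
for n in ['top','scene']:
  c=viewer.read_camera(n)
  for t,z in (('jar',.04),('vial',.02),('bottle',.07)): print(n,t,[at(c,r['pixel'],z).round(3) for r in search_frame(n,t)[:1]])
E
```

```text
[0.451271   0.07733049 0.035     ] [0.65383632 0.09150249 0.035     ] len 0.20306047120843937 yaw 4.0020426284796935 mid [0.55255366 0.08441649 0.035     ]
se [0.46369324 0.07501097 0.112     ] [0.63947949 0.08910168 0.112     ] 0.17635009354780784 4.582928297347249
top jar [array([ 0.786, -0.015,  0.04 ])]
top vial []
top bottle [array([ 0.745, -0.204,  0.07 ])]
scene jar [array([ 0.777, -0.013,  0.04 ])]
scene vial [array([ 0.531, -0.058,  0.02 ])]
scene bottle [array([ 0.754, -0.222,  0.07 ])]
```

```bash
python3 -m crank '[{"delta_rot":[0,0,0],"xyz":[-0.010,0,0.01],"fingers":1},{"delta_rot":[0,0,0],"xyz":[-0.010,0,0.04],"fingers":1},{"delta_rot":[0,0,0],"xyz":[-0.010,0,0.07],"fingers":1},{"delta_rot":[0,0,0],"xyz":[-0.010,0,0.085],"fingers":1},{"delta_rot":[0,0,0],"xyz":[-0.010,0,0.095],"fingers":1},{"delta_rot":[0,0,0],"xyz":[-0.010,0,0.102],"fingers":1},{"delta_rot":[0,0,0],"xyz":[-0.010,0,0.103],"fingers":1},{"delta_rot":[0,0,0],"xyz":[-0.010,0,0.103],"fingers":1}]'
python3 - <<'E'
from h import *
plan([.5543,.0603,.021],np.radians(4.4))
c=viewer.read_camera('wrist');save(c['img'],'w3.png')
E
```

```text
t: 8.35
eef_pos: [0.5551, 0.0504, 0.0218]
tool_rot: [0.0, 0.68, 0.734, 0.0]
contact_force: [0.1, 1.0, -3.3]
gripper_width: 0.411
grasp_force: 51.6
t 8.35 tcp [0.5551 0.0504 0.0218] shift [ 0.0099 -0.      0.0008]
turn tool z deg -0.02 tilt 0.06
```

View pics/w3.png

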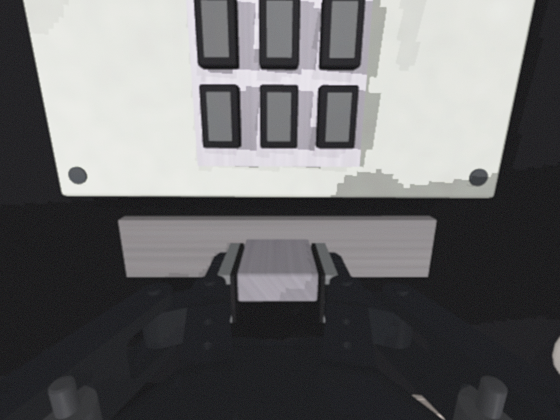

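```bash
python3 -m crank '[{"delta_rot":[0,0,0],"xyz":[0.003,0,0.001],"fingers":1},{"delta_rot":[0,0,0],"xyz":[0.006,0,0.001],"fingers":1},{"delta_rot":[0,0,0],"xyz":[0.009,0,0.001],"fingers":1},{"delta_rot":[0,0,0],"xyz":[0.012,0,0.001],"fingers":1},{"delta_rot":[0,0,0],"xyz":[0.012,0,0.001],"fingers":1}]'
python3 -m crank '[{"delta_rot":[0,0,0],"xyz":[0.002,0,0],"fingers":1},{"delta_rot":[0,0,0],"xyz":[0.003,0,0],"fingers":1},{"delta_rot":[0,0,0],"xyz":[0.003,0,0],"fingers":1}]'
python3 -m crank '[{"delta_rot":[0,0,0],"xyz":[0.002,0,0],"fingers":1},{"delta_rot":[0,0,0],"xyz":[0.002,0,0],"fingers":1}]'
```

```text
t: 8.9
eef_pos: [0.5538, 0.0632, 0.0205]
tool_rot: [0.0, 0.679, 0.734, 0.0]
contact_force: [0.1, 1.4, -2.2]
gripper_width: 0.415
grasp_force: 52.1
t: 9.2
eef_pos: [0.5537, 0.0652, 0.0205]
tool_rot: [0.0, 0.68, 0.733, 0.0]
contact_force: [0.2, -0.4, -1.0]
gripper_width: 0.411
grasp_force: 52.1
t: 9.4
eef_pos: [0.5535, 0.0673, 0.0205]
tool_rot: [0.0, 0.68, 0.734, 0.0]
contact_force: [-0.9, -1.0, -0.4]
gripper_width: 0.413
grasp_force: 52.4
```

```bash
for i in 1; do python3 -m crank '[{"delta_rot":[0,0,0],"xyz":[0.002,0,0],"fingers":1},{"delta_rot":[0,0,0],"xyz":[0.002,0,0],"fingers":1}]' | grep -E "pos|contact|rot"; python3 -m crank '[{"delta_rot":[0,0,0],"xyz":[0.002,0,0],"fingers":1},{"delta_rot":[0,0,0],"xyz":[0.002,0,0],"fingers":1}]'| grep -E "pos|contact|rot"; done
```

```text
eef_pos: [0.5532, 0.0692, 0.0204]
tool_rot: [0.0, 0.68, 0.733, 0.0]
contact_force: [1.8, -2.7, 0.3]
eef_pos: [0.5532, 0.0695, 0.0205]
tool_rot: [0.001, 0.68, 0.733, -0.0]
contact_force: [0.8, -5.9, 1.0]
```

```bash
python3 -m crank '[{"delta_rot":[0,0,0],"xyz":[0.002,0,0],"fingers":1},{"delta_rot":[0,0,0],"xyz":[0.004,0,0],"fingers":1},{"delta_rot":[0,0,0],"xyz":[0.004,0,0],"fingers":1}]'
python3 - <<'E'
from h import *
c=viewer.read_camera('wrist');save(c['img'],'w4.png'); _,R,_=tool(); print(np.degrees(np.arctan2(R[1,1],R[0,1])))
E
```

```text
t: 10.1
eef_pos: [0.5532, 0.0698, 0.0207]
tool_rot: [0.003, 0.681, 0.732, -0.002]
contact_force: [1.6, -15.0, 2.1]
gripper_width: 0.411
grasp_force: 52.4
4.141467398679983
```

View pics/w4.png

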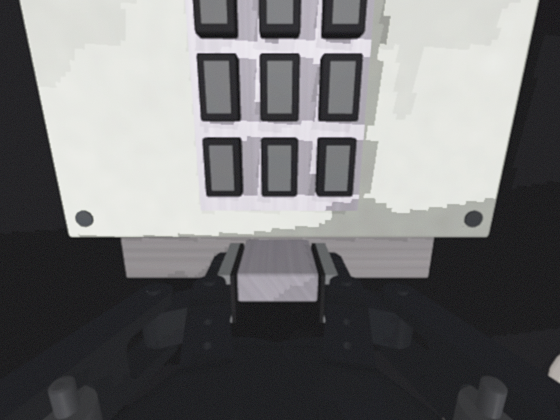

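The straightedge is flush and centred under the bed edge at row 237. I ease the push off, release and rise.

```bash
python3 -m crank '[{"delta_rot":[0,0,0],"xyz":[-0.002,0,0],"fingers":1},{"delta_rot":[0,0,0],"xyz":[-0.004,0,0],"fingers":1},{"delta_rot":[0,0,0],"xyz":[-0.004,0,0],"fingers":0},{"delta_rot":[0,0,0],"xyz":[-0.004,0,0],"fingers":-0.4},{"delta_rot":[0,0,0],"xyz":[-0.004,0,0],"fingers":-0.4},{"delta_rot":[0,0,0],"xyz":[-0.004,0,0],"fingers":-0.4}]'
python3 -m crank '[{"delta_rot":[0,0,0],"xyz":[-0.004,0,-0.02],"fingers":-0.4},{"delta_rot":[0,0,0],"xyz":[-0.004,0,-0.05],"fingers":-0.4},{"delta_rot":[0,0,0],"xyz":[-0.004,0,-0.09],"fingers":-0.4},{"delta_rot":[0,0,0],"xyz":[-0.004,0,-0.13],"fingers":-0.4},{"delta_rot":[0,0,0],"xyz":[-0.004,0,-0.17],"fingers":-0.4},{"delta_rot":[0,0,0],"xyz":[-0.004,0,-0.19],"fingers":-0.4},{"delta_rot":[0,0,0],"xyz":[-0.004,0,-0.19],"fingers":-0.4}]'
python3 - <<'E'
from h import *
plan([.475,.13,.22])
c=viewer.read_camera('wrist');save(c['img'],'w5.png')
for t in ('bed','straightedge'):
  for r in cut_out('wrist',t): print(t,r['score'],np.round(r['pixel']),*rect(c,r['pixels'],.035 if t=='bed' else .008))
print('knob',[(at(c,r['pixel'],.127).round(4),r['pixel']) for r in search_frame('wrist','knob')])
E
```

```text
t: 10.75
eef_pos: [0.5527, 0.0722, 0.0202]
tool_rot: [-0.0, 0.679, 0.734, 0.0]
contact_force: [0.7, -0.4, 0.2]
gripper_width: 0.702
grasp_force: 0.0
t: 11.45
eef_pos: [0.5551, 0.068, 0.2136]
tool_rot: [0.001, 0.679, 0.734, 0.003]
contact_force: [-0.2, 0.2, -0.3]
gripper_width: 0.699
grasp_force: 0.0
t 11.45 tcp [0.5551 0.068  0.2136] shift [ 0.068  -0.075  -0.0067]
bed 0.93 [278. 105.] [0.547  0.1665] [199.4 160.3] 3.86
bed 0.65 [254. 291.] [ 0.537  -0.0621] [48.9 26.4] 88.04
straightedge 0.75 [122. 397.] [ 0.3458 -0.2792] [113.7  32.3] 57.68
straightedge 0.72 [277. 184.] [0.5536 0.0678] [179.4  32.2] 4.33
straightedge 0.61 [14. 21.] [0.2608 0.2191] [94.9 35.8] 50.19
straightedge 0.57 [254. 287.] [ 0.5361 -0.0775] [53.2 26.8] 87.07
knob [(array([0.4736, 0.1979, 0.127 ]), [174.7, 26.8])]
```

View pics/w5.png

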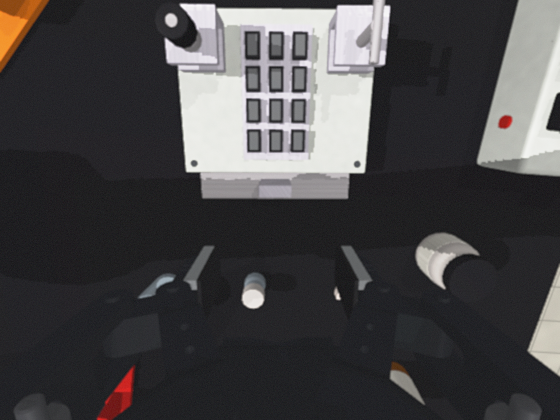

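The straightedge lies at (277,186), flush along the bed's lower edge. The vial (254,290) and jar (460,265) are standing, and the knob is at (173,24). I go above the knob for a closer fix.

```bash
python3 -m crank '[{"delta_rot":[0,0,0],"xyz":[0.02,-0.02,-0.01],"fingers":-0.4},{"delta_rot":[0,0,0],"xyz":[0.045,-0.05,-0.02],"fingers":-0.4},{"delta_rot":[0,0,0],"xyz":[0.068,-0.075,-0.02],"fingers":-0.4},{"delta_rot":[0,0,0],"xyz":[0.068,-0.075,-0.02],"fingers":-0.4},{"delta_rot":[0,0,0],"xyz":[0.068,-0.075,-0.02],"fingers":-0.4}]'
python3 - <<'E'
from h import *
c=viewer.read_camera('wrist');save(c['img'],'w6.png')
for r in cut_out('wrist','bed')[:1]: print(r['score'],*rect(c,r['pixels'],.035))
for r in search_frame('wrist','knob'): print(r['score'],r['pixel'],at(c,r['pixel'],.127).round(4))
for r in cut_out('wrist','knob'): print(r['score'],r['pixel'],r['pixels'].sum())
plan([.471,.202,.2])
E
```

```text
t: 12.15
eef_pos: [0.4724, 0.1298, 0.2294]
tool_rot: [-0.0, 0.679, 0.734, -0.001]
contact_force: [0.5, 0.2, 0.0]
gripper_width: 0.703
grasp_force: 0.0
0.57 [0.5464 0.1674] [199.3 159. ] 4.03
0.59 [283.5, 123.7] [0.4716 0.2008 0.127 ]
0.51 [345.3, 166.2] 19787
t 12.35 tcp [0.4738 0.1284 0.2299] shift [0.0736 0.0027 0.0299]
```

View pics/w6.png

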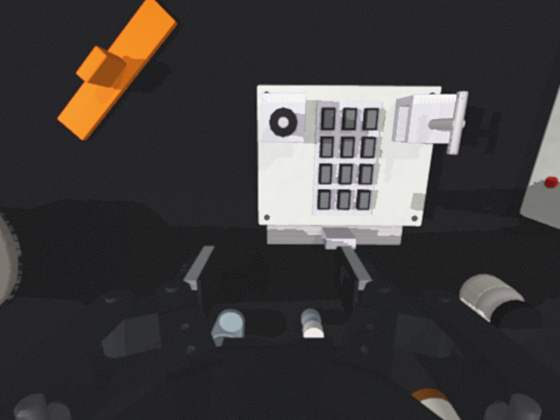

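Wrist view: the round black knob is at (283,122) → (0.4715,0.201), in agreement with the bed geometry. The T-bar is at (457,123). Descending over the knob.

```bash
python3 -m crank '[{"delta_rot":[0,0,0],"xyz":[0.035,0.001,0],"fingers":-0.4},{"delta_rot":[0,0,0],"xyz":[0.073,0.003,0],"fingers":-0.4},{"delta_rot":[0,0,0],"xyz":[0.073,0.003,0.02],"fingers":-0.4},{"delta_rot":[0,0,0],"xyz":[0.073,0.003,0.05],"fingers":-0.4},{"delta_rot":[0,0,0],"xyz":[0.073,0.003,0.08],"fingers":-0.4},{"delta_rot":[0,0,0],"xyz":[0.073,0.003,0.105],"fingers":-0.4},{"delta_rot":[0,0,0],"xyz":[0.073,0.003,0.12],"fingers":-0.4},{"delta_rot":[0,0,0],"xyz":[0.073,0.003,0.131],"fingers":-0.4},{"delta_rot":[0,0,0],"xyz":[0.073,0.003,0.131],"fingers":-0.4}]'
python3 -m crank '[{"delta_rot":[0,0,0],"xyz":[0,0,0],"fingers":1},{"delta_rot":[0,0,0],"xyz":[0,0,0],"fingers":1},{"delta_rot":[0,0,0],"xyz":[0,0,0],"fingers":1},{"delta_rot":[0,0,0],"xyz":[0,0,0],"fingers":1},{"delta_rot":[0,0,0],"xyz":[0,0,0],"fingers":1},{"delta_rot":[0,0,0],"xyz":[0,0,0],"fingers":1}]' 80
```

```text
t: 13.25
eef_pos: [0.4703, 0.2015, 0.098]
tool_rot: [-0.0, 0.68, 0.733, -0.001]
contact_force: [-0.2, -0.5, 0.3]
gripper_width: 0.703
grasp_force: 0.0
t: 13.85
eef_pos: [0.4712, 0.2027, 0.1004]
tool_rot: [-0.0, 0.68, 0.734, 0.001]
contact_force: [-1.3, -0.2, 5.4]
gripper_width: 0.257
grasp_force: 78.0
```

```bash
python3 -m crank '[{"delta_rot":[0,0,0],"xyz":[0,0,-0.003],"fingers":1},{"delta_rot":[0,0,0],"xyz":[0,0,-0.006],"fingers":1},{"delta_rot":[0,0,0],"xyz":[0,0,-0.009],"fingers":1},{"delta_rot":[0,0,0],"xyz":[0,0,-0.012],"fingers":1},{"delta_rot":[0,0,0],"xyz":[0,0,-0.015],"fingers":1},{"delta_rot":[0,0,0],"xyz":[0,0,-0.018],"fingers":1},{"delta_rot":[0,0,0],"xyz":[0,0,-0.018],"fingers":1},{"delta_rot":[0,0,0],"xyz":[0,0,-0.018],"fingers":1}]' 100
```

```text
t: 14.65
eef_pos: [0.471, 0.2026, 0.1167]
tool_rot: [0.001, 0.679, 0.734, 0.0]
contact_force: [7.1, 2.3, -17.7]
gripper_width: 0.247
grasp_force: 102.6
```

The fingers rose 16 mm and the force reads −17.7 N, which is the spring load plus the stop. All ten pictures are used, so I check numerically that the hold is steady and the straightedge is still flush.

```bash
python3 -m crank '[{"delta_rot":[0,0,0],"xyz":[0,0,0],"fingers":1},{"delta_rot":[0,0,0],"xyz":[0,0,0],"fingers":1},{"delta_rot":[0,0,0],"xyz":[0,0,0],"fingers":1},{"delta_rot":[0,0,0],"xyz":[0,0,0],"fingers":1}]'
python3 - <<'E'
from h import *
th=np.radians(4.05); B=np.array([.5464,.1672]); Rb=np.array([[np.cos(th),-np.sin(th)],[np.sin(th),np.cos(th)]])
for n in ['top','scene']:
    c=viewer.read_camera(n)
    for r in cut_out(n,'straightedge'):
        R=rect(c,r['pixels'],.008)
        if abs(R[0][0]-.55)<.08: print(n,r['score'],*R,'in bed',(Rb.T@(R[0]-B)).round(4))
    print('knob',[(at(c,r['pixel'],.13).round(3)) for r in search_frame(n,'knob')[:2]], 'vial',[at(c,r['pixel'],.02).round(3) for r in search_frame(n,'vial')[:2]])
    # visible dark gap: brightness profile across bed side at mid, in bed frame y, z=.008
    for x in (-.07,-.04,.04,.07):
        P=[np.r_[B+Rb@[x,y],.008] for y in np.arange(-.124,-.07,.004)]
        print(x,[int(c['img'][int(round(v)),int(round(u))].mean()) for u,v in (proj(c,p) for p in P)])
E
```

```text
t: 15.05
eef_pos: [0.471, 0.2027, 0.1167]
tool_rot: [0.001, 0.679, 0.734, 0.0]
contact_force: [6.0, 2.9, -17.8]
gripper_width: 0.245
grasp_force: 102.6
top 0.93 [0.5529 0.0691] [179.8  36.6] 4.25 in bed [-0.0004 -0.0983]
top 0.7 [ 0.5161 -0.3859] [ 65.3 176.1] -2.61 in bed [-0.0693 -0.5496]
knob [] vial [array([ 0.54 , -0.069,  0.02 ])]
-0.07 [17, 45, 154, 180, 184, 184, 186, 183, 170, 164, 163, 187, 212, 218]
-0.04 [22, 89, 144, 175, 183, 182, 182, 181, 168, 164, 162, 187, 216, 224]
0.04 [23, 63, 180, 184, 184, 181, 181, 174, 166, 162, 166, 184, 215, 211]
0.07 [25, 65, 179, 190, 187, 185, 184, 174, 163, 161, 163, 189, 215, 216]
scene 0.85 [0.5562 0.0759] [182.6  68.5] 0.9 in bed [ 0.0033 -0.0918]
knob [] vial [array([ 0.532, -0.066,  0.02 ])]
-0.07 [121, 121, 158, 169, 174, 169, 168, 166, 160, 156, 169, 170, 183, 188]
-0.04 [83, 136, 160, 166, 168, 168, 166, 166, 159, 156, 159, 161, 175, 183]
0.04 [104, 137, 166, 172, 172, 170, 169, 162, 156, 157, 166, 172, 180, 178]
0.07 [122, 149, 168, 174, 173, 173, 170, 167, 164, 157, 161, 169, 177, 179]
```

The top camera puts the straightedge at (−0.4, −98.3) mm in the bed frame and parallel, with no dark gap in either view. The vial hasn't moved, and the plunger is held at its stop.

```bash
python3 -c "
from station import job; print(job.hand_in())"
```

```text
the job is handed in; nothing more can be done
None
```

I handed the job in with the straightedge flush and centred on the bed's bare side, and the round index knob held up about 16 mm at its stop; the hand-in call did not report a verdict.

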